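# Find and mark the balance point of a cue-butt blank

### The job

Find the balance point of the square wooden cue-butt blank: slide it gently endwise along its stand, without lifting it off, until it tips up off the tail rest and balances level on the narrow steel fulcrum alone, let go; then set the aluminium saddle marker astride the blank, seated centrally right over the fulcrum, and leave the blank balancing level with it on. Push and press only lightly throughout, and leave the other things on the bench alone.

Things in the scene. Friction and masses are not known exactly. Their poses are not given: they have to be found in the camera images.
- blank: Square hardwood bar, 400 x 30 x 30 mm, 0.39 to 0.48 kg. Origin: centre of its underside, midway along; x along it to the nose, z up. Balance point hidden (steel weight inside), up to 30 mm either side of the middle. Starts tail-heavy on the fulcrum and tail rest, sloping 0.038 rad, tail low; must be slid 25 to 110 mm. After tipping it rocks for 1 to 3 s. Slid too far, it drops nose low.
- tail (a point): Centre of the blank's tail end face (black rubber end, 200 mm tailward of the blank's origin, 15 mm above its underside). Axes as the blank's. The other end, the nose, has a thin brass cap.
- fulcrum (a point): Centre of the flat top of the upright steel blade (fulcrum) of the fixed plywood stand, 50 mm above the bench, rubber-held so that it leans up to 0.012 rad; x points along the stand, the way the blank must be slid (tail to nose), z up. The flat is 12 mm long in x and 26 mm wide; the blank stays level only while its balance point is over these 12 mm.
- tail_rest (a point): Centre of the floor of the stand's tail rest, 130 mm tailward of the fulcrum and 5 mm lower; 16 mm thick in x; two 10 mm wide cheeks, 36 mm apart, rise 26 mm above this floor and guide the blank. A like nose rest stands 130 mm noseward of the fulcrum. Their base board is 310 x 70 mm, 12 mm thick.
- marker: Aluminium saddle, an upside-down U with a grip fin, 50 g. Origin: centre of its underside; z up, x along its channel. 20 mm long in x, 46 wide in y; legs 16 tall, 36 apart inside; bridge 6 thick on them; fin 12 thick in y, 20 long, from 22 to 52 mm above the origin. Stands on its legs at one of three places. Seated on the level blank its origin is 14 mm above fulcrum, either way round.
- chalk: Bystander: chalk cube, 23 mm, on the bench. Origin: centre of its underside.
- tin: Bystander: steel tin, 54 mm across, 45 mm tall. Origin: centre of its underside.
- mug: Bystander: white mug, 82 mm across, 92 mm tall. Origin: centre of its underside.
- driver: Bystander: screwdriver lying on the bench.
- dustbrush: Bystander: small brush lying on the bench.
- offcut: Bystander: 130 x 30 x 30 mm wooden offcut lying on the bench; not the blank. Origin: centre of its underside.
Mind the look-alikes: they are no part of the job. Several things look just like the marker: the one meant starts farthest to the robot's left.

How it is judged:
On the way, in this order (a step that is already met when the one before it is completed fails the run):
1. the blank balances level on the fulcrum alone, untouched by the robot (angle between blank's own x axis and vertical between 1.5548 and 1.5868 rad and z of blank in the frame of fulcrum between -0.004 and 0.004 m and contact force between each of the arm, the fingers and blank below 0.05 N and linear speed of blank below 0.01 m/s and angular speed of blank below 0.06 rad/s), for 0.3 s.
2. the marker is seated astride the blank over the fulcrum, the blank level (angle between blank's own x axis and vertical between 1.5548 and 1.5868 rad and z of blank in the frame of fulcrum between -0.004 and 0.004 m and x of marker in the frame of fulcrum between -0.008 and 0.008 m and y of marker in the frame of fulcrum between -0.01 and 0.01 m and z of marker in the frame of fulcrum between 0.01 and 0.018 m and angle between marker's own z axis and vertical below 0.12 rad), for 0.2 s.
At the end, for the whole second after the job is handed in: The blank rests level (within 0.016 rad) and still on the fulcrum; the marker sits upright and fully down astride it, its centre within 8 mm of the fulcrum's centre along the blank; everything released and at rest (all of step 2 and linear speed of each of blank, marker below 0.01 m/s and angular speed of blank below 0.06 rad/s); the robot touches nothing.
It fails at once if the robot pushed or squeezed the blank with more than 18 N (contact force between any of the fingers, the arm and blank above 18 N).
It fails at once if the marker was pressed on the blank with more than 25 N (contact force between marker and blank above 25 N).
It fails at once if the blank was lifted off its stand (more than 15 mm) (z of blank in the frame of fulcrum above 0.015 m).
It fails at once if the blank fell off its stand (z of blank in the frame of fulcrum below -0.02 m).
It fails at once if a bystander was moved more than 25 mm (distance of any of chalk, tin, mug, driver, dustbrush, offcut from where it was at the start of the episode above 0.025 m).
It also fails if it takes over 72 s, if anything falls off the work surface, if the arm or the gripper's body presses on something with over 40 N, if the wrist force passes 120 N, or if a joint passes its speed limit or range.

### The arm

A 7-joint arm with a two-finger parallel gripper is mounted at the origin on the work surface. World frame = base frame: x ahead of the robot, y to its left, z up, the work surface at z = 0. Lengths are in m, angles in rad, forces in N, time in s.
With the tool pointing down it reaches from about 0.425 to 0.875 m from the base axis. Payload 4.7 kg.
Tool frame: the origin (TCP) lies midway between the tips of the shut fingers; the grasp point (between the pads) lies 19 mm behind it; z points along the fingers, y is the line along which they close (so a half turn about z gives the same grasp; the last joint's range is limited). The gripper opens to 87 mm and grips with 3 to 60 N. Pads are 19 mm wide; open, the fingers measure 117 mm over their backs; the gripper's body (75 mm by 190 mm) begins 51 mm behind the grasp point.
Start: joints at [1.128, 0.321, -0.07, 1.45, 0.023, 1.371, -0.057], TCP at [0.287, -0.583, 0.223] pointing down, gripper open.
Joint ranges: [-2.86, 2.86], [-0.3, 2.09], [-1.38, 1.24], [0.06, 2.45], [-1.56, 4.7], [0.09, 2.05], [-2.69, 2.69]. Speed limits (rad/s): [2.57, 2.57, 3.14, 3.14, 3.14, 3.14, 3.14].

### API

Orientations are given as a unit quaternion [x, y, z, w].
In Python, from station import telemetry, get_image, camera_params, workorder gives the robot as it stands.
- The arm moves only by the tool step_arm, never from a script. Its argument "targets" is a list that holds one entry, the list of rows, each a list of 7 numbers: the finger opening in m, from 0 to 0.087, then the shift along the tool's x, y, z in m, then the turn, a rotation vector about the tool's x, y, z in degrees. In form: [[[gripper, x, y, z, wx, wy, wz], ...]]. A call has 1 to 12 rows; each row is the pose to reach, as a shift and turn from the pose commanded when the call began, along the tool's axes at that moment; what a row does not reach only later rows make up. A row lasts 1/10 s, in which the tool goes at most 50 mm and 8.59 degrees, less where a joint would pass 70% of its speed; a pose out of reach is approached as far as the arm can. A call with a gripper value outside its range is refused whole. The fingers move at their own pace and stop on an object; "force" is the grip in N (left out, the last holds). Time passes only in rows, so rows that repeat a pose let the fingers close. It gives the time, the measured TCP pose, the force, the opening and the grip force at its end, in the units of the state.
- telemetry.state(): the state, without advancing time (a new reading comes with each control period).
- get_image(name): name is "scene" or "top" or "wrist"; returns the picture (384x512x3 uint8, red, green, blue); there is no depth.
- camera_params(name): a dict with "mtx" (3x3 intrinsics, pixels), "extrinsics" (4x4, takes a point from world to camera coordinates). Camera axes: x right, y up, looking along -z (the intrinsics and any distortion apply to the point x, -y, -z); pixel columns grow to the right and rows downward; lengths in m; the calibration is good to about 2 mm. A picture is of the moment at which its call begins: read the wrist's pose just before it. camera_params takes no time and is no camera call; for the wrist camera it gives the pose at the moment of the call.
- workorder.close_job(): hands the job in; it is judged then, once.
The state is a dict: "t": time; "joints": joint angles; "dq": joint speeds; "tau": joint torques, N m; "eef_pos": TCP position; "orientation": TCP orientation; "contact_force": force on the tool from outside, world axes, zero at the start; "wrist_torque": the same for the moment, N m; "finger_gap": opening from 0.0 (shut) to 1.0 (fully open); "grip_force": force on a finger pad.
Only numpy, scipy, OpenCV 4.12 (cv2) and the standard library are available. Lean on these libraries where they do the work, as an engineer would, in place of code of your own. Each camera call takes 0.05 s, during which the arm holds its last target. There are 200 camera calls.

## Working session

There is one attempt and no reset: what is moved stays moved. The work goes in short steps, Python scripts to look and compute and a tool call to move; the robot and the scene stay as the last step left them, time stands still between calls to the robot, and variables do not carry over. Pictures are saved under pics/ and viewed, at most 10 in all, crops included, and the job is handed in when it is done.

Besides the shell and the picture viewer there is one more tool, called after "Call:" as name(argument=value, ...), one argument or row to a line, values as JSON. step_arm: Moves the arm, as the interface text tells. Its arguments: {"type":"object","properties":{"targets":{"type":"array","items":{"type":"array","items":{"type":"array","items":{"type":"number"}}}},"force":{"type":"number"}},"required":["targets"]}

```bash
mkdir -p pics; ls; cat > h.py <<'E'
import numpy as np, cv2
from station import telemetry, get_image, camera_params, workorder
def grab(n,f):
    im=get_image(n); cv2.imwrite('pics/'+f,im[:,:,::-1]); return im
def ray(p,u,v):
    K=np.array(p['mtx']);E=np.array(p['extrinsics'])
    d=np.linalg.inv(K)@[u,v,1]; d=np.array([d[0],-d[1],-d[2]])
    R=E[:3,:3]; return -R.T@E[:3,3], R.T@d
def onz(p,u,v,z):
    o,d=ray(p,u,v); return o+d*(z-o[2])/d[2]
def proj(p,P):
    K=np.array(p['mtx']);E=np.array(p['extrinsics'])
    c=E[:3,:3]@np.asarray(P)+E[:3,3]; c=K@[c[0],-c[1],-c[2]]; return c[:2]/c[2]
E
python3 - <<'E'
from h import *
a=grab('top','top0.png'); b=grab('scene','scene0.png')
for n in('top','scene'):
    p=camera_params(n); print(n,{k:np.round(v,3).tolist() if not isinstance(v,str) else v for k,v in p.items()})
s=telemetry.state(); print(s)
E
```

```text
pics
top {'mtx': [[442.877, 0.0, 252.949], [0.0, 442.877, 183.124], [0.0, 0.0, 1.0]], 'extrinsics': [[-0.027, -1.0, 0.003, -0.048], [0.996, -0.027, 0.086, -0.663], [-0.086, 0.005, 0.996, -1.268], [0.0, 0.0, 0.0, 1.0]]}
scene {'mtx': [[395.719, 0.0, 253.276], [0.0, 395.719, 187.162], [0.0, 0.0, 1.0]], 'extrinsics': [[-0.628, 0.778, 0.006, 0.461], [-0.636, -0.517, 0.572, 0.328], [0.449, 0.355, 0.82, -1.284], [0.0, 0.0, 0.0, 1.0]]}
{'t': 0.1, 'joints': array([ 1.1280761 ,  0.32176301, -0.07009065,  1.4515674 ,  0.02260288,
        1.37081327, -0.05691307]), 'dq': array([-6.25939253e-05, -1.96417511e-03,  1.12319113e-04, -2.18804940e-03,
        3.70477682e-04, -1.40250806e-03, -1.94723187e-03]), 'tau': array([-3.61981001e-04, -4.92569625e+01, -4.05652514e-01, -3.13396382e+01,
       -6.40357006e-02,  3.95244663e-02,  5.80445635e-05]), 'eef_pos': array([ 0.28644689, -0.58291288,  0.22155453]), 'orientation': array([ 9.74024831e-01,  2.26439506e-01, -2.45999018e-04, -8.47026383e-04]), 'contact_force': array([ 0.00322442,  0.13564704, -0.02187923]), 'wrist_torque': array([-0.03163068,  0.05246442,  0.0185624 ]), 'grip_force': 0.0, 'finger_gap': 0.9980980215803503}
```

View pics/top0.png

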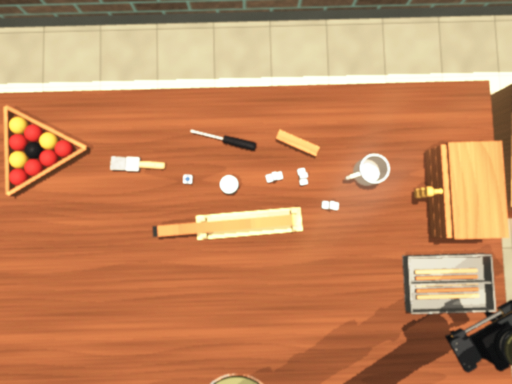

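View pics/scene0.png

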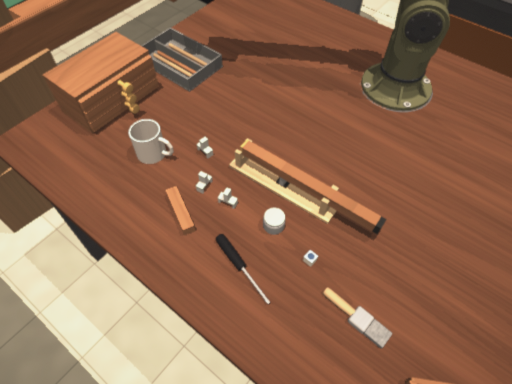

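Top view: the stand and blank run from about (155,231), the black tail, to (300,220), the nose, so sliding is towards image right (−y). There are three marker look-alikes, at (274,176), (303,176) and (331,205). Image left is the robot's left (+y), so the one at (274,176) is meant. I'll confirm it in an enlarged crop.

```bash
python3 - <<'E'
from h import *
p=camera_params('top');q=camera_params('scene')
for n,u,v,z in [('mA',274,176,.03),('mB',303,176,.03),('mC',331,205,.03),('tail',155,231,.05),('b197,214',197,214,.012),('b',302,206,.012),('b',302,231,.012),('b',200,240,.012),('tin',229,184,.045),('chalk',187,179,.023)]:
    print(n,np.round(onz(p,u,v,z),3))
a=cv2.imread('pics/top0.png');b=cv2.imread('pics/scene0.png')
A=cv2.resize(a[155:250,145:345],None,fx=4,fy=4,interpolation=3);B=cv2.resize(b[130:240,180:390],(800,220*800//420),interpolation=3)
cv2.imwrite('pics/c1.png',np.vstack([A,B])[:,:][:600] if False else cv2.resize(np.vstack([A,B]),(744,int(744/800*(A.shape[0]+B.shape[0])))))
print(A.shape,B.shape)
E
```

```text
mA [ 0.68  -0.128  0.03 ]
mB [ 0.678 -0.213  0.03 ]
mC [ 0.591 -0.292  0.03 ]
tail [0.53  0.217 0.05 ]
b197,214 [0.576 0.101 0.012]
b [ 0.591 -0.209  0.012]
b [ 0.517 -0.207  0.012]
b [0.499 0.093 0.012]
tin [0.659 0.003 0.045]
chalk [0.679 0.127 0.023]
(380, 800, 3) (419, 800, 3)
```

```bash
cat >> h.py <<'E'
from scipy.spatial.transform import Rotation as Rt
def plan(x,y,z,yaw):
    "shift+turn in tool axes from the measured pose; yaw=world angle of tool x, tool down"
    s=telemetry.state(); R=Rt.from_quat(s['orientation']); c,n=np.cos(np.radians(yaw)),np.sin(np.radians(yaw))
    T=Rt.from_matrix(np.array([[c,n,0],[n,-c,0],[0,0,-1]]))
    d=R.inv().apply(np.array([x,y,z])-s['eef_pos']); w=(R.inv()*T).as_rotvec(degrees=True)
    print('t',round(s['t'],2),'eef',np.round(s['eef_pos'],4),'yaw',np.round(np.degrees(np.arctan2(*R.as_matrix()[[1,0],[0,0]])),2),'tilt',np.round(R.as_matrix()[:2,2],4),'plan',np.round(d,4),np.round(w,2))
E
python3 - <<'E'
from h import *
plan(.53,-.02,.36,93)
E
```

```text
t 0.1 eef [ 0.2864 -0.5829  0.2216] yaw 26.18 tilt [-0.0009  0.0015] plan [ 0.4669 -0.398  -0.1378] [-9.000e-02 -5.000e-02 -6.682e+01]
```

Call:
step_arm(
  targets=[
    [[0.087,0.467,-0.398,-0.138,0,0,-66.8],[0.087,0.467,-0.398,-0.138,0,0,-66.8],[0.087,0.467,-0.398,-0.138,0,0,-66.8],[0.087,0.467,-0.398,-0.138,0,0,-66.8],[0.087,0.467,-0.398,-0.138,0,0,-66.8],[0.087,0.467,-0.398,-0.138,0,0,-66.8],[0.087,0.467,-0.398,-0.138,0,0,-66.8],[0.087,0.467,-0.398,-0.138,0,0,-66.8],[0.087,0.467,-0.398,-0.138,0,0,-66.8],[0.087,0.467,-0.398,-0.138,0,0,-66.8],[0.087,0.467,-0.398,-0.138,0,0,-66.8],[0.087,0.467,-0.398,-0.138,0,0,-66.8]],
  ],
)

```text
t: 1.3
eef_pos: [0.5192, -0.0442, 0.3545]
orientation: [0.689, 0.725, -0.0, 0.0]
contact_force: [1.3, -1.0, -1.1]
finger_gap: 1.001
grip_force: 0.0
```

```bash
python3 - <<'E'
from h import *
plan(.53,-.02,.36,93)
p=camera_params('wrist');im=grab('wrist','w0.png');np.save('w0.npy',np.array(p['extrinsics']))
E_=np.array(p['extrinsics']);print(np.array(p['mtx']).round(1).tolist(),-E_[:3,:3].T@E_[:3,3],E_.round(3).tolist())
E
```

```text
t 1.3 eef [ 0.5192 -0.0442  0.3545] yaw 92.95 tilt [ 0.     -0.0006] plan [ 0.0236  0.012  -0.0055] [-0.    0.03 -0.05]
[[288.0, 0.0, 259.7], [0.0, 288.0, 191.1], [0.0, 0.0, 1.0]] [0.51478018 0.03137048 0.51662983] [[0.999, 0.051, -0.002, -0.515], [-0.049, 0.96, -0.275, 0.137], [-0.012, 0.275, 0.962, -0.499], [0.0, 0.0, 0.0, 1.0]]
```

View pics/w0.png

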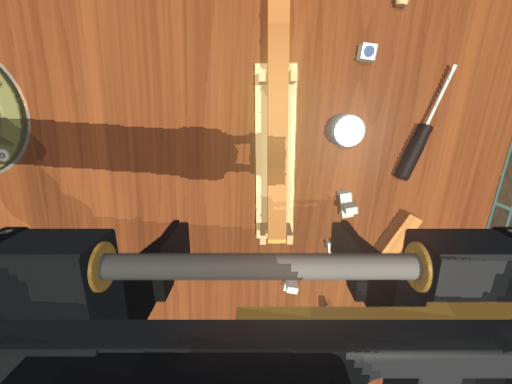

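Wrist view: the stand spans cols 255–297 and rows 64–243, with the blank on it. The marker candidate nearest the tail/left side is at (347,203); the others are at about (328,245) and (291,286). Next I'll extract the stand and marker geometry.

```bash
python3 - <<'E'
from h import *
im=cv2.imread('pics/w0.png');hsv=cv2.cvtColor(im,cv2.COLOR_BGR2HSV)
for u,v in [(261,150),(277,150),(291,150),(262,72),(277,242),(347,203),(350,212),(400,100)]: print((u,v),im[v,u],hsv[v,u])
t=cv2.imread('pics/top0.png')
A=cv2.resize(im[55:250,245:375],(400,600),interpolation=cv2.INTER_CUBIC)
B=cv2.resize(t[160:220,255:345],(400,267),interpolation=cv2.INTER_CUBIC)
C=cv2.resize(im[180:225,325:370],(333,333),interpolation=cv2.INTER_CUBIC)
o=np.zeros((600,800,3),np.uint8);o[:,:400]=A;o[:267,400:]=B;o[267:,400:733]=C
cv2.imwrite('pics/c2.png',o)
E
```

```text
(261, 150) [144 195 226] [ 19  93 226]
(277, 150) [ 97 149 196] [ 16 129 196]
(291, 150) [205 255 255] [ 30  50 255]
(262, 72) [191 246 255] [ 26  64 255]
(277, 242) [132 220 255] [ 21 123 255]
(347, 203) [127 142 151] [ 19  41 151]
(350, 212) [245 255 255] [ 30  10 255]
(400, 100) [ 81 118 173] [ 12 136 173]
```

View pics/c2.png

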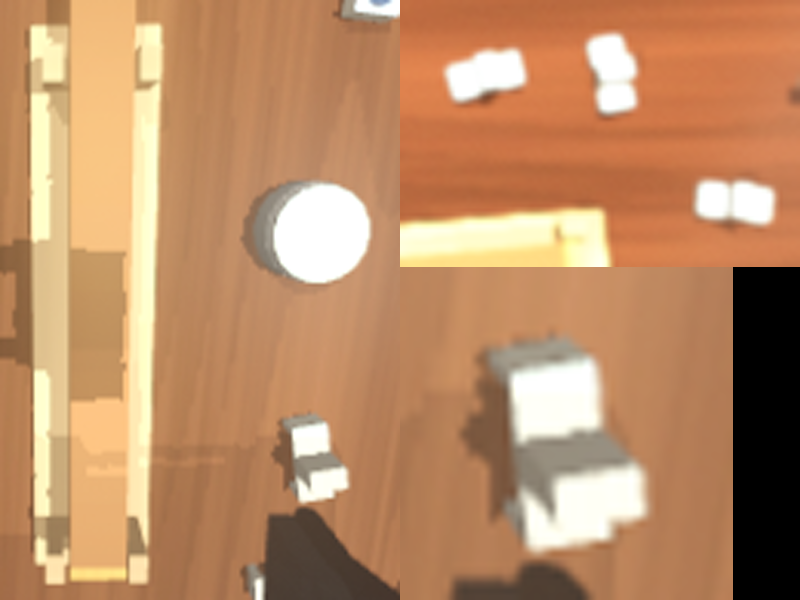

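The enlarged crop confirms the candidates. In the top inset the leftmost one, at (485,75) or full-image (274,176), is the marker meant; the others at (610,75) and (735,200) are farther right. Its fin is thin along roughly world y. Now the stand geometry in numbers.

```bash
python3 - <<'E'
from h import *
def P(n,E=None):
    p=camera_params(n)
    if E is not None:p['extrinsics']=E
    return p
pw=P('wrist',np.load('w0.npy'));pt=P('top');ps=P('scene')
def edges(img,val,line,w=1):
    # sub-pixel half-level crossings along a line
    pass
w=cv2.imread('pics/w0.png').astype(int);t=cv2.imread('pics/top0.png').astype(int)
# wrist: board side edges by row, plywood = bright green channel
for v in (95,130,160,180,200,215):
    g=w[v,:,1]; print('w',v,'L',g[250:268].tolist(),'R',g[284:302].tolist())
for u in (258,262,294,290): print('wcol',u,'T',w[56:74,u,1].tolist(),'B',w[232:250,u,1].tolist())
hs=cv2.cvtColor(t.astype(np.uint8),cv2.COLOR_BGR2HSV)
m=((hs[...,2]>200)&(hs[...,1]<150)).astype(np.uint8)
c=[k for k in cv2.findContours(m,0,1)[0] if cv2.contourArea(k)>300 and 190<k[:,0,0].mean()<310 and 195<k[:,0,1].mean()<245]
for k in c:
    q=cv2.boxPoints(cv2.minAreaRect(k)); print('top',cv2.contourArea(k),q.round(1).tolist()); print(np.array([onz(pt,*a,.012)for a in q]).round(3).tolist())
E
```

```text
w 95 L [140, 138, 137, 137, 121, 234, 255, 255, 255, 255, 255, 212, 197, 199, 199, 189, 188, 167] R [197, 196, 196, 196, 217, 238, 242, 255, 252, 253, 255, 255, 220, 159, 140, 137, 140, 141]
w 130 L [131, 132, 135, 137, 116, 226, 255, 255, 255, 255, 255, 213, 197, 199, 199, 200, 201, 172] R [196, 196, 195, 207, 239, 244, 244, 255, 255, 255, 255, 232, 168, 144, 144, 144, 142, 142]
w 160 L [99, 99, 100, 100, 102, 130, 188, 193, 193, 193, 194, 196, 197, 198, 199, 199, 200, 159] R [146, 184, 190, 227, 242, 241, 253, 255, 255, 255, 228, 161, 140, 138, 136, 135, 135, 137]
w 180 L [128, 129, 128, 128, 132, 116, 248, 255, 255, 255, 255, 216, 199, 200, 200, 200, 201, 158] R [148, 193, 200, 231, 233, 234, 250, 255, 255, 255, 178, 132, 135, 137, 138, 137, 134, 132]
w 200 L [128, 126, 126, 129, 133, 103, 231, 246, 246, 247, 248, 193, 171, 171, 171, 171, 172, 146] R [197, 197, 205, 228, 234, 234, 235, 237, 242, 211, 148, 125, 124, 123, 122, 119, 117, 121]
w 215 L [124, 124, 127, 130, 131, 97, 221, 245, 247, 248, 192, 168, 169, 171, 170, 170, 171, 144] R [179, 179, 209, 229, 233, 234, 235, 238, 23
[... 361 characters left out ...]
, 175, 219, 229, 228, 227, 228, 229, 230, 231, 207, 120, 120, 120, 120, 120]
wcol 294 T [146, 146, 147, 147, 147, 148, 180, 234, 255, 255, 255, 255, 255, 250, 243, 243, 243, 242] B [116, 115, 115, 115, 115, 114, 114, 114, 113, 114, 113, 113, 113, 115, 118, 117, 116, 117]
wcol 290 T [142, 143, 143, 143, 145, 145, 169, 215, 237, 237, 238, 238, 238, 223, 184, 179, 190, 190] B [126, 126, 126, 174, 219, 229, 228, 227, 228, 229, 230, 224, 186, 115, 114, 114, 114, 113]
top 2998.5 [[155.8000030517578, 217.39999389648438], [301.29998779296875, 205.1999969482422], [303.5, 231.5], [158.0, 243.60000610351562]]
[[0.569, 0.222, 0.012], [0.593, -0.207, 0.012], [0.516, -0.211, 0.012], [0.492, 0.217, 0.012]]
```

```bash
python3 - <<'E'
from h import *
pw=camera_params('wrist');pw['extrinsics']=np.load('w0.npy')
L=np.array([onz(pw,u+.0,v,.012) for u,v in [(254.9,95),(254.9,130),(255.6,160),(255.9,180),(255.9,200),(256,215)]])
R=np.array([onz(pw,u,v,.012) for u,v in [(296.6,95),(295.7,130),(294.8,160),(294.2,180),(293.6,200),(293,215)]])
print(L.round(4).tolist(),R.round(4).tolist())
print(onz(pw,276,62.8,.012),onz(pw,258,238.3,.012),onz(pw,294,62.8,.012))
# blank: nose end top edge + tail seen in top/scene
a=np.polyfit(L[:,1],L[:,0],1);b=np.polyfit(R[:,1],R[:,0],1);print(a,b,np.degrees(np.arctan([a[0],b[0]])))
# marker points
for u,v,z in [(342.6,199,.022),(347,203,.022)]: print(onz(pw,u,v,z))
# nose rest cheeks far end z=.071 at v 244.5; blank nose end
print('cheek',onz(pw,262,244.3,.071),onz(pw,290,244.3,.071))
E
```

```text
[[0.5047, 0.0529, 0.012], [0.5073, -0.0041, 0.012], [0.511, -0.056, 0.012], [0.5132, -0.0923, 0.012], [0.515, -0.1301, 0.012], [0.5166, -0.1594, 0.012]] [[0.574, 0.0565, 0.012], [0.5773, -0.0005, 0.012], [0.5802, -0.0525, 0.012], [0.5821, -0.0888, 0.012], [0.5842, -0.1265, 0.012], [0.5855, -0.1559, 0.012]]
[0.53647585 0.10404005 0.012     ] [ 0.52262114 -0.20665256  0.012     ] [0.56552965 0.10550712 0.012     ]
[-0.05738777  0.50756978] [-0.05466078  0.57720676] [-3.28447459 -3.12871866]
[ 0.67070748 -0.11699685  0.022     ]
[ 0.67962364 -0.12412358  0.022     ]
cheek [ 0.52903835 -0.18958318  0.071     ] [ 0.57653958 -0.18712287  0.071     ]
```

```bash
python3 - <<'E'
from h import *
t=cv2.imread('pics/top0.png').astype(int);pt=camera_params('top');ps=camera_params('scene')
print(t[222:241,148:166].sum(2).tolist()[9], [t[v,155].sum() for v in range(220,242)])
m=(t[222:242,146:170].sum(2)<170); vs,us=np.nonzero(m); print(us.min()+146,us.max()+146,vs.min()+222,vs.max()+222)
print('tail top',onz(pt,us.min()+145.5,(vs.min()+vs.max())/2+222,.069))
F=np.array([.5452,-.0506,.05]);d=np.array([.056,-.9984,0]);n=np.array([.9984,.056,0])
s=cv2.imread('pics/scene0.png').astype(int)
for a in(-.2,-.1,-.05,.05,.1):
    z=.08-.038*(0 if 0 else -a)
    z=.05+a*.038+.03
    P=F+d*a+n*.015;P[2]=z;u,v=proj(ps,P); P2=P.copy();P2[2]-=.03;P3=P-n*.03
    print(a,(u,v),proj(ps,P2),proj(ps,P3),s[int(v)-10:int(v)+14,int(round(u)),2].tolist())
plan(.5285,.258,.13,93.2)
E
```

```text
[353, 351, 352, 338, 292, 229, 193, 193, 267, 440, 544, 579, 584, 584, 584, 584, 583, 583] [np.int64(401), np.int64(385), np.int64(372), np.int64(366), np.int64(359), np.int64(327), np.int64(261), np.int64(211), np.int64(196), np.int64(197), np.int64(197), np.int64(193), np.int64(189), np.int64(195), np.int64(194), np.int64(208), np.int64(256), np.int64(319), np.int64(357), np.int64(371), np.int64(380), np.int64(387)]Traceback (most recent call last):
  File "<stdin>", line 4, in <module>
    return umr_minimum(a, axis, None, out, keepdims, initial, where)
ValueError: zero-size array to reduction operation minimum which has no identity
```

```bash
python3 - <<'E'
from h import *
pt=camera_params('top');ps=camera_params('scene')
T=onz(pt,152.3,231,.069)
F=np.array([.5452,-.0506,.05]);d=np.array([.056,-.9984,0]);n=np.array([.9984,.056,0])
print('tail',T,'s',(T-F)@d,'n',(T-F)@n)
s=cv2.imread('pics/scene0.png').astype(int)
for a in(-.2,-.1,-.05,.05,.1):
    P=F+d*a+n*.015;P[2]=.08+a*.038;u,v=proj(ps,P); P2=P.copy();P2[2]-=.03;P3=P-n*.03
    print(a,np.round([u,v],1),proj(ps,P2).round(1),proj(ps,P3).round(1),s[int(v)-14:int(v)+15,int(round(u)),2].tolist())
plan(.5285,.262,.13,93.2)
E
```

```text
tail [0.53019054 0.22014839 0.069     ] s -0.27115572554677136 n 0.00017646832591477213
-0.2 [353.3 211.6] [350.7 218.1] [359.2 202.9] [145, 145, 156, 181, 200, 204, 203, 202, 202, 201, 201, 202, 205, 209, 205, 172, 117, 101, 100, 102, 103, 103, 103, 96, 84, 76, 65, 64, 65]
-0.1 [316.5 190. ] [314.9 196.9] [322.8 181.8] [142, 147, 158, 185, 213, 218, 219, 219, 218, 218, 218, 218, 218, 217, 210, 173, 114, 98, 98, 102, 106, 109, 118, 137, 153, 155, 152, 149, 156]
-0.05 [299.  179.7] [297.8 186.7] [305.4 171.8] [141, 143, 147, 161, 192, 215, 219, 219, 219, 219, 219, 219, 219, 219, 217, 197, 143, 107, 103, 104, 107, 108, 116, 134, 151, 156, 154, 151, 152]
0.05 [265.5 160.1] [265.1 167.3] [272.2 152.7] [138, 140, 146, 157, 192, 222, 227, 227, 228, 228, 228, 228, 228, 227, 221, 189, 134, 112, 108, 104, 104, 105, 124, 165, 182, 160, 154, 151, 154]
0.1 [249.5 150.7] [249.5 158.1] [256.3 143.5] [141, 142, 160, 209, 232, 228, 225, 225, 224, 225, 225, 225, 225, 225, 222, 198, 134, 107, 103, 102, 103, 108, 131, 171, 185, 167, 155, 152, 150]
t 1.35 eef [ 0.5221 -0.0337  0.3564] yaw 93.67 tilt [0.0051 0.0056] plan [0.2935 0.0241 0.2281] [ 0.31 -0.3   0.47]
```

Call:
step_arm(
  targets=[
    [[0.0,0.294,0.024,0.228,0.3,-0.3,0.5],[0.0,0.294,0.024,0.228,0.3,-0.3,0.5],[0.0,0.294,0.024,0.228,0.3,-0.3,0.5],[0.0,0.294,0.024,0.228,0.3,-0.3,0.5],[0.0,0.294,0.024,0.228,0.3,-0.3,0.5],[0.0,0.294,0.024,0.228,0.3,-0.3,0.5],[0.0,0.294,0.024,0.228,0.3,-0.3,0.5],[0.0,0.294,0.024,0.228,0.3,-0.3,0.5],[0.0,0.294,0.024,0.228,0.3,-0.3,0.5],[0.0,0.294,0.024,0.228,0.3,-0.3,0.5],[0.0,0.294,0.024,0.228,0.3,-0.3,0.5]],
  ],
)

```text
t: 2.45
eef_pos: [0.5289, 0.2471, 0.127]
orientation: [0.693, 0.721, -0.003, 0.001]
contact_force: [-0.0, 0.4, -0.2]
finger_gap: 0.08
grip_force: 0.0
```

```bash
cat >> h.py <<'E'
F=np.array([.5452,-.0506,.05]);D=np.array([.056,-.9984,0]);N=np.array([.9984,.056,0])
def level(im,ps):
    "tilt of the blank's near top edge (rad, + nose high) and its height over the fulcrum, by colour edge in the scene view"
    r=im[:,:,0].astype(float); A=[];Z=[]
    for a in np.linspace(-.14,.11,60):
        P=F+D*a+N*.015; P[2]=.08; u,v=proj(ps,P); c=int(round(u)); v0=int(v)-7
        col=r[v0:v0+16,c]; k=[i for i in range(15) if col[i]>=160>col[i+1] and col[max(i-3,0)]>190 and col[min(i+3,15)]<130]
        if not k: continue
        i=k[0]; vv=v0+i+(col[i]-160)/(col[i]-col[i+1])
        o,d=ray(ps,c,vv); t=((F+N*.015-o)@N)/(d@N); X=o+t*d; A.append((X-F)@D);Z.append(X[2])
    A=np.array(A);Z=np.array(Z)
    if len(A)<8: return None
    f=np.polyfit(A,Z,1); g=abs(np.polyval(f,A)-Z)<.0015
    f=np.polyfit(A[g],Z[g],1); return round(f[0],4),round(f[1],4),len(A),int(g.sum())
E
python3 - <<'E'
from h import *
ps=camera_params('scene')
print(level(cv2.imread('pics/scene0.png')[:,:,::-1],ps)); print(level(grab('scene','s1.png'),ps))
plan(.5285,.262,.047,93.2)
E
```

```text
(np.float64(0.0278), np.float64(0.0759), 56, 56)
(np.float64(0.021), np.float64(0.0761), 52, 52)
t 2.5 eef [0.529  0.247  0.1272] yaw 92.32 tilt [-0.003  -0.0061] plan [0.0155 0.0003 0.0801] [-0.19  0.34 -0.88]
```

Call:
step_arm(
  targets=[
    [[0.0,0.0155,0.0,0.04,-0.2,0.3,-0.9],[0.0,0.0155,0.0,0.08,-0.2,0.3,-0.9],[0.0,0.0155,0.0,0.08,-0.2,0.3,-0.9],[0.0,0.0155,0.0,0.08,-0.2,0.3,-0.9]],
  ],
)

```text
t: 2.9
eef_pos: [0.5274, 0.2627, 0.047]
orientation: [0.687, 0.727, -0.001, -0.0]
contact_force: [1.1, 0.1, 0.7]
finger_gap: 0.006
grip_force: 0.0
```

```bash
python3 - <<'E'
from h import *
plan(.5290,.240,.047,93.2);s=telemetry.state();print(s['contact_force'],s['wrist_torque'])
p=camera_params('wrist');im=grab('wrist','w1.png');print(proj(p,[.5302,.220,.07]))
E
```

```text
t 2.9 eef [0.5274 0.2627 0.047 ] yaw 93.28 tilt [-0.0016 -0.0006] plan [-0.0227  0.0003 -0.    ] [-0.09  0.03  0.08]
[1.0999788  0.08677292 0.73645369] [-0.02662323 -0.12636747  0.03640709]
[261.86549196 322.22718433]
```

View pics/w1.png

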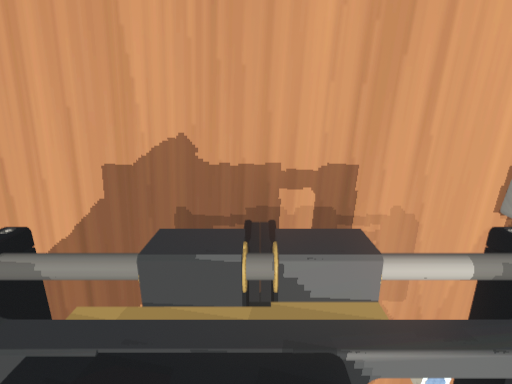

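Call:
step_arm(
  targets=[
    [[0.0,-0.008,0,0,0,0,0],[0.0,-0.016,0,0,0,0,0],[0.0,-0.024,0,0,0,0,0],[0.0,-0.027,0,0,0,0,0],[0.0,-0.0295,0,0,0,0,0],[0.0,-0.032,0,0,0,0,0],[0.0,-0.0345,0,0,0,0,0],[0.0,-0.037,0,0,0,0,0],[0.0,-0.04,0,0,0,0,0],[0.0,-0.043,0,0,0,0,0],[0.0,-0.046,0,0,0,0,0],[0.0,-0.049,0,0,0,0,0]],
  ],
)

```text
t: 4.15
eef_pos: [0.5298, 0.2156, 0.0465]
orientation: [0.686, 0.728, 0.0, -0.001]
contact_force: [-0.9, 4.3, 3.5]
finger_gap: 0.002
grip_force: 2.6
```

```bash
cat >> h.py <<'E'
def tails():
    "tail face position along the stand, from the black rubber in the top view (z .074)"
    im=get_image('top').astype(int).sum(2); pt=camera_params('top'); out=[]
    for v in range(228,235):
        r=im[v,145:200]; k=[i for i in range(1,50) if r[i-1]>=270>r[i] and r[i+2:i+8].min()<240 and r[i+6:i+16].max()>430]
        if k:i=k[0];out.append(145+i-1+(r[i-1]-270)/(r[i-1]-r[i]))
    return None if not out else round((onz(pt,np.median(out),231,.074)-F)@D,4)
E
python3 - <<'E'
from h import *
ps=camera_params('scene')
print(level(grab('scene','s2.png'),ps)); plan(.5285,.22,.047,93.2);print(tails());print(telemetry.state()['contact_force'])
E
```

```text
(np.float64(0.0222), np.float64(0.0759), 48, 48)
t 4.2 eef [0.5299 0.2149 0.0465] yaw 93.37 tilt [-0.001   0.0005] plan [ 0.0052 -0.0011 -0.0005] [-0.06 -0.03  0.17]
None
[-0.99292191  4.76780852  2.60130994]
```

Call:
step_arm(
  targets=[
    [[0.0,-0.003,0,0,0,0,0],[0.0,-0.006,0,0,0,0,0],[0.0,-0.009,0,0,0,0,0],[0.0,-0.012,0,0,0,0,0],[0.0,-0.015,0,0,0,0,0],[0.0,-0.015,0,0,0,0,0],[0.0,-0.015,0,0,0,0,0],[0.0,-0.012,0,0,0,0,0],[0.0,-0.009,0,0,0,0,0],[0.0,-0.009,0,0,0,0,0],[0.0,-0.009,0,0,0,0,0]],
  ],
)

```text
t: 5.35
eef_pos: [0.5298, 0.2049, 0.0455]
orientation: [0.686, 0.727, -0.001, -0.001]
contact_force: [-0.6, -0.3, 0.2]
finger_gap: 0.006
grip_force: 0.0
```

```bash
python3 - <<'E'
from h import *
ps=camera_params('scene')
print(level(grab('scene','s3.png'),ps)); plan(.5285,.22,.047,93.2);print(telemetry.state()['contact_force'])
E
```

```text
(np.float64(0.0205), np.float64(0.0754), 45, 45)
t 5.4 eef [0.5299 0.2051 0.0457] yaw 93.34 tilt [-0.0026 -0.0011] plan [ 0.015  -0.0006 -0.0014] [-0.15  0.06  0.14]
[ 0.06381896  1.32653738 -0.1901797 ]
```

Call:
step_arm(
  targets=[
    [[0.0,-0.004,0,0,0,0,0],[0.0,-0.007,0,0,0,0,0],[0.0,-0.0095,0,0,0,0,0],[0.0,-0.012,0,0,0,0,0],[0.0,-0.012,0,0,0,0,0],[0.0,-0.012,0,0,0,0,0],[0.0,-0.009,0,0,0,0,0],[0.0,-0.006,0,0,0,0,0],[0.0,-0.006,0,0,0,0,0],[0.0,-0.006,0,0,0,0,0]],
  ],
)

```text
t: 6.4
eef_pos: [0.5304, 0.1997, 0.046]
orientation: [0.686, 0.728, -0.001, -0.0]
contact_force: [0.6, -0.6, 0.3]
finger_gap: 0.004
grip_force: 0.0
```

```bash
cat > c.py <<'E'
from h import *
import sys
ps=camera_params('scene')
im=grab('scene',sys.argv[1]);print(level(im,ps)); plan(.5285,.22,.047,93.2);print(telemetry.state()['contact_force'].round(2))
E
python3 c.py s4.png
```

```text
(np.float64(0.0211), np.float64(0.0752), 43, 43)
t 6.45 eef [0.5305 0.1996 0.046 ] yaw 93.38 tilt [-0.0019 -0.0006] plan [ 0.0204 -0.0008 -0.001 ] [-0.11  0.03  0.18]
[ 0.36 -0.71 -0.2 ]
```

Call:
step_arm(
  targets=[
    [[0.0,-0.004,0,0,0,0,0],[0.0,-0.007,0,0,0,0,0],[0.0,-0.0095,0,0,0,0,0],[0.0,-0.012,0,0,0,0,0],[0.0,-0.012,0,0,0,0,0],[0.0,-0.012,0,0,0,0,0],[0.0,-0.009,0,0,0,0,0],[0.0,-0.006,0,0,0,0,0],[0.0,-0.006,0,0,0,0,0],[0.0,-0.006,0,0,0,0,0]],
  ],
)

```text
t: 7.45
eef_pos: [0.5308, 0.1937, 0.046]
orientation: [0.686, 0.728, -0.001, -0.0]
contact_force: [-0.7, 0.3, -0.2]
finger_gap: 0.005
grip_force: 0.0
```

```bash
python3 c.py s5.png
```

```text
(np.float64(0.02), np.float64(0.0751), 42, 42)
t 7.5 eef [0.5308 0.1936 0.046 ] yaw 93.37 tilt [-0.0019 -0.0007] plan [ 0.0265 -0.0008 -0.001 ] [-0.11  0.03  0.17]
[-0.14 -0.19  0.37]
```

Call:
step_arm(
  targets=[
    [[0.0,-0.004,0,0,0,0,0],[0.0,-0.007,0,0,0,0,0],[0.0,-0.0095,0,0,0,0,0],[0.0,-0.012,0,0,0,0,0],[0.0,-0.012,0,0,0,0,0],[0.0,-0.012,0,0,0,0,0],[0.0,-0.009,0,0,0,0,0],[0.0,-0.006,0,0,0,0,0],[0.0,-0.006,0,0,0,0,0],[0.0,-0.006,0,0,0,0,0]],
  ],
)

```text
t: 8.5
eef_pos: [0.5311, 0.1877, 0.046]
orientation: [0.686, 0.728, -0.001, -0.0]
contact_force: [0.1, -0.2, -0.8]
finger_gap: 0.007
grip_force: 0.0
```

```bash
python3 c.py s6.png; python3 - <<'E'
import cv2,numpy as np
a=[cv2.resize(cv2.imread('pics/'+f)[130:235,215:400],None,fx=2.7,fy=2.7,interpolation=2) for f in('s1.png','s6.png')]
cv2.imwrite('pics/c3.png',np.vstack(a))
E
```

```text
(np.float64(0.0208), np.float64(0.0749), 41, 41)
t 8.55 eef [0.5311 0.1876 0.0459] yaw 93.37 tilt [-0.002  -0.0007] plan [ 0.0325 -0.0007 -0.0011] [-0.12  0.03  0.17]
[ 0.47 -0.62  0.1 ]
```

View pics/c3.png

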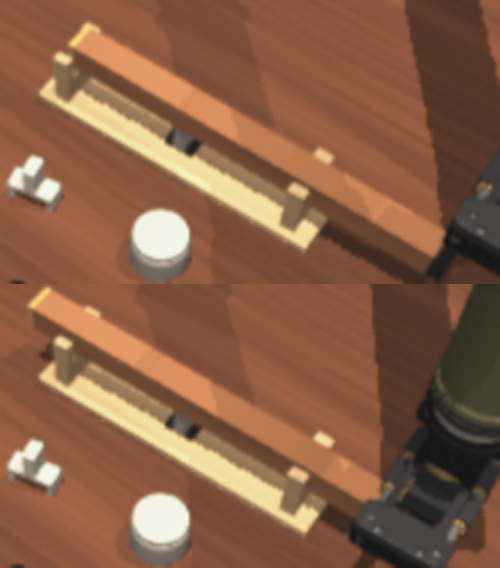

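The crops (before above, now below) show the nose moving from about (85,35) to (40,300−284), well past the nose rest, with the tail still down on its rest. I'll carry on in 6 mm steps.

Call:
step_arm(
  targets=[
    [[0.0,-0.004,0,0,0,0,0],[0.0,-0.007,0,0,0,0,0],[0.0,-0.0095,0,0,0,0,0],[0.0,-0.012,0,0,0,0,0],[0.0,-0.012,0,0,0,0,0],[0.0,-0.012,0,0,0,0,0],[0.0,-0.009,0,0,0,0,0],[0.0,-0.006,0,0,0,0,0],[0.0,-0.006,0,0,0,0,0],[0.0,-0.006,0,0,0,0,0]],
  ],
)

```text
t: 9.55
eef_pos: [0.5315, 0.1817, 0.046]
orientation: [0.686, 0.728, -0.001, -0.0]
contact_force: [-0.6, -0.2, 0.2]
finger_gap: 0.009
grip_force: 0.0
```

```bash
python3 c.py s7.png
```

```text
(np.float64(-0.0029), np.float64(0.0747), 39, 39)
t 9.6 eef [0.5315 0.1816 0.046 ] yaw 93.36 tilt [-0.002  -0.0007] plan [ 0.0385 -0.0008 -0.001 ] [-0.11  0.03  0.16]
[-0.12 -0.02  0.55]
```

Call:
step_arm(
  targets=[
    [[0,0,0,0,0,0,0],[0,0,0,0,0,0,0],[0,0,0,0,0,0,0],[0,0,0,0,0,0,0],[0,0,0,0,0,0,0],[0,0,0,0,0,0,0],[0,0,0,0,0,0,0],[0,0,0,0,0,0,0],[0,0,0,0,0,0,0],[0,0,0,0,0,0,0]],
  ],
)

```text
t: 10.6
eef_pos: [0.5315, 0.1819, 0.0461]
orientation: [0.686, 0.728, -0.001, -0.001]
contact_force: [0.1, -0.1, -0.3]
finger_gap: 0.002
grip_force: 0.0
```

```bash
python3 c.py s8.png;python3 c.py s8.png
```

```text
(np.float64(-0.003), np.float64(0.0747), 39, 39)
t 10.65 eef [0.5315 0.1819 0.0461] yaw 93.38 tilt [-0.0018 -0.0001] plan [ 0.0382 -0.0008 -0.0009] [-0.1   0.    0.18]
[ 0.53 -0.73 -0.28]
(np.float64(-0.0045), np.float64(0.0747), 39, 39)
t 10.7 eef [0.5315 0.1819 0.0461] yaw 93.37 tilt [-0.0018 -0.0002] plan [ 0.0382 -0.0008 -0.0009] [-0.1   0.    0.17]
[-0.07  0.37 -0.06]
```

Call:
step_arm(
  targets=[
    [[0,0,0,0,0,0,0],[0,0,0,0,0,0,0],[0,0,0,0,0,0,0],[0,0,0,0,0,0,0],[0,0,0,0,0,0,0],[0,0,0,0,0,0,0]],
  ],
)

```text
t: 11.3
eef_pos: [0.5315, 0.182, 0.0461]
orientation: [0.686, 0.728, -0.001, -0.001]
contact_force: [-0.0, 0.5, -0.4]
finger_gap: 0.006
grip_force: 0.0
```

```bash
python3 c.py s9.png;python3 c.py s9.png
```

```text
(np.float64(-0.0045), np.float64(0.0747), 39, 39)
t 11.35 eef [0.5315 0.1819 0.0461] yaw 93.37 tilt [-0.0018 -0.0002] plan [ 0.0382 -0.0008 -0.0009] [-0.1   0.01  0.17]
[0.13 0.14 0.29]
(np.float64(-0.0044), np.float64(0.0747), 39, 39)
t 11.4 eef [0.5315 0.1819 0.0461] yaw 93.37 tilt [-0.0018 -0.0002] plan [ 0.0382 -0.0008 -0.0009] [-0.1   0.    0.17]
[-0.17  0.5  -0.17]
```

Call:
step_arm(
  targets=[
    [[0,0,0,-0.009,0,-3,0],[0,0,0,-0.009,0,-3,0],[0,-0.003,0,-0.009,0,-3,0],[0,-0.005,0,-0.009,0,-3,0],[0,-0.0065,0,-0.009,0,-3,0],[0,-0.0075,0,-0.009,0,-3,0],[0,-0.0085,0,-0.009,0,-3,0],[0,-0.0095,0,-0.009,0,-3,0],[0,-0.0095,0,-0.009,0,-3,0],[0,-0.007,0,-0.009,0,-3,0],[0,-0.0035,0,-0.009,0,-3,0],[0,0,0,-0.009,0,-3,0]],
  ],
)

```text
t: 12.6
eef_pos: [0.5315, 0.1814, 0.0549]
orientation: [0.686, 0.727, -0.019, 0.019]
contact_force: [-0.1, 0.4, 0.3]
finger_gap: 0.003
grip_force: 0.0
```

```bash
python3 c.py s10.png;python3 c.py s10.png
```

```text
(np.float64(-0.0071), np.float64(0.0744), 39, 39)
t 12.65 eef [0.5314 0.1825 0.0551] yaw 93.4 tilt [ 0.0013 -0.0525] plan [ 0.038  -0.0007  0.0061] [-0.1   3.01  0.2 ]
[ 0.19  0.98 -0.49]
(np.float64(-0.0069), np.float64(0.0744), 39, 39)
t 12.7 eef [0.5314 0.1824 0.055 ] yaw 93.42 tilt [ 0.0012 -0.0525] plan [ 0.0381 -0.0006  0.0061] [-0.11  3.01  0.22]
[ 0.23 -0.68 -0.56]
```

Call:
step_arm(
  targets=[
    [[0,0,0,0,0,0,0],[0,0,0,0,0,0,0],[0,0,0,0,0,0,0],[0,0,0,0,0,0,0],[0,0,0,0,0,0,0],[0,0,0,0,0,0,0],[0,0,0,0,0,0,0],[0,0,0,0,0,0,0]],
  ],
)

```text
t: 13.5
eef_pos: [0.5315, 0.1819, 0.0551]
orientation: [0.686, 0.727, -0.019, 0.018]
contact_force: [-1.0, -0.6, -0.6]
finger_gap: 0.005
grip_force: 0.0
```

```bash
python3 c.py s11.png
```

```text
(np.float64(-0.007), np.float64(0.0744), 39, 39)
t 13.55 eef [0.5315 0.1819 0.0551] yaw 93.38 tilt [ 0.0013 -0.0524] plan [ 0.0386 -0.0008  0.0061] [-0.1   3.    0.17]
[ 0.19 -0.33  0.84]
```

```bash
python3 - <<'E'
from h import *
ps=camera_params('scene')
for f in('scene0','s1','s6','s9','s11'):
    r=cv2.imread(f'pics/{f}.png')[:,:,2].astype(float); o_=[]
    for b in np.arange(-.10,.16,.02):
        zz=[]
        for a in np.linspace(b,b+.02,8):
            P=F+D*a+N*.015;P[2]=.08;u,v=proj(ps,P);c=int(round(u));v0=int(v)-7;col=r[v0:v0+16,c]
            g=-np.diff(col);i=int(g.argmax())
            w=np.clip(g[max(i-2,0):i+3],0,None);vv=v0+.5+(w*np.arange(max(i-2,0),max(i-2,0)+len(w))).sum()/w.sum()
            o,d=ray(ps,c,vv);t=((F+N*.015-o)@N)/(d@N);zz.append((o+t*d)[2])
        o_.append(round(1000*float(np.median(zz)),1))
    print(f,o_)
E
```

```text
scene0 [73.2, 73.7, 74.7, 75.2, 76.0, 76.4, 77.0, 77.5, 78.2, 78.8, 79.5, 54.0, 72.5]
s1 [73.4, 73.9, 74.7, 75.2, 76.1, 76.4, 77.0, 77.6, 78.2, 78.8, 79.6, 54.1, 72.6]
s6 [72.3, 72.6, 73.3, 73.6, 74.3, 75.4, 76.0, 76.5, 76.7, 77.2, 78.2, 78.7, 79.3]
s9 [74.3, 74.3, 74.3, 74.2, 74.3, 74.5, 74.7, 75.1, 74.6, 74.7, 75.0, 75.4, 75.3]
s11 [74.8, 74.7, 74.7, 74.3, 74.4, 74.3, 74.4, 74.7, 74.6, 74.2, 74.1, 74.9, 74.4]
```

Call:
step_arm(
  targets=[
    [[0,-0.004,0,0,0,0,0],[0,-0.007,0,0,0,0,0],[0,-0.009,0,0,0,0,0],[0,-0.01,0,0,0,0,0],[0,-0.011,0,0,0,0,0],[0,-0.012,0,0,0,0,0],[0,-0.012,0,0,0,0,0],[0,-0.009,0,0,0,0,0],[0,-0.004,0,0,0,0,0],[0,0.003,0,0,0,0,0],[0,0.01,0,0,0,0,0],[0,0.02,0,0,0,0,0]],
  ],
)

```text
t: 14.75
eef_pos: [0.5304, 0.2021, 0.0539]
orientation: [0.686, 0.727, -0.019, 0.019]
contact_force: [-0.1, -0.2, 0.9]
finger_gap: 0.006
grip_force: 0.0
```

Call:
step_arm(
  targets=[
    [[0,0.02,0,0,0,0,0],[0,0.03,0,0,0,0,0],[0,0.03,0,-0.02,0,0,0],[0,0.03,0,-0.06,0,0,0],[0,0.03,0,-0.1,0,3,0],[0,0.03,0,-0.15,0,3,0],[0,0.03,0,-0.18,0,3,0]],
  ],
)

```text
t: 15.45
eef_pos: [0.5292, 0.2421, 0.2361]
orientation: [0.686, 0.728, 0.001, 0.0]
contact_force: [-0.3, 1.3, 0.3]
finger_gap: 0.005
grip_force: 0.0
```

```bash
python3 c.py s12.png; cat > lv.py <<'E'
from h import *
import sys
def lev2(f,ps):
    r=cv2.imread(f'pics/{f}.png')[:,:,2].astype(float); A=[];Z=[]
    for a in np.linspace(-.10,.16,100):
        P=F+D*a+N*.015;P[2]=.08;u,v=proj(ps,P);c=int(round(u));v0=int(v)-7;col=r[v0:v0+16,c]
        g=-np.diff(col);i=int(g.argmax());j=max(i-2,0)
        w=np.clip(g[j:i+3],0,None);vv=v0+.5+(w*np.arange(j,j+len(w))).sum()/w.sum()
        o,d=ray(ps,c,vv);t=((F+N*.015-o)@N)/(d@N);A.append(a);Z.append((o+t*d)[2])
    A=np.array(A);Z=np.array(Z);g=abs(Z-np.median(Z))<.008
    for _ in range(3):
        f_=np.polyfit(A[g],Z[g],1);g=abs(np.polyval(f_,A)-Z)<.0015
    return f_.round(4),g.sum()
if __name__=='__main__':
    for f in sys.argv[1:]: print(f,lev2(f,camera_params('scene')))
E
python3 lv.py s3 s4 s5 s6 s9 s11 s12
```

```text
(np.float64(-0.0198), np.float64(0.0747), 38, 38)
t 15.5 eef [0.5309 0.2438 0.2404] yaw 93.4 tilt [0.0083 0.0034] plan [-0.0241 -0.0055  0.1933] [ 0.48 -0.17  0.2 ]
[1.69 1.61 3.39]
s3 (array([0.0305, 0.0753]), np.int64(98))
s4 (array([0.0313, 0.0752]), np.int64(100))
s5 (array([0.0308, 0.075 ]), np.int64(100))
s6 (array([0.0305, 0.0748]), np.int64(99))
s9 (array([0.0049, 0.0746]), np.int64(98))
s11 (array([-0.0014,  0.0745]), np.int64(99))
s12 (array([-0.0091,  0.0745]), np.int64(98))
```

Tilt is now about −0.002 rad relative to level, from an initial 0.038, so the blank is balanced near the centre of the flat. Next, the marker.

```bash
python3 - <<'E'
from h import *
plan(.67,-.20,.28,93.2)
E
```

```text
t 15.5 eef [0.5309 0.2438 0.2404] yaw 93.4 tilt [0.0083 0.0034] plan [-0.4511  0.1128 -0.0399] [ 0.48 -0.17  0.2 ]
```

Call:
step_arm(
  targets=[
    [[0.04,-0.451,0.113,-0.04,0,0,0],[0.04,-0.451,0.113,-0.04,0,0,0],[0.04,-0.451,0.113,-0.04,0,0,0],[0.04,-0.451,0.113,-0.04,0,0,0],[0.04,-0.451,0.113,-0.04,0,0,0],[0.04,-0.451,0.113,-0.04,0,0,0],[0.04,-0.451,0.113,-0.04,0,0,0],[0.04,-0.451,0.113,-0.04,0,0,0],[0.04,-0.451,0.113,-0.04,0,0,0],[0.04,-0.451,0.113,-0.04,0,0,0],[0.04,-0.451,0.113,-0.04,0,0,0],[0.04,-0.451,0.113,-0.04,0,0,0]],
  ],
)

```text
t: 16.7
eef_pos: [0.6678, -0.2009, 0.2713]
orientation: [0.686, 0.728, -0.0, -0.002]
contact_force: [0.2, 0.9, 0.7]
finger_gap: 0.461
grip_force: 0.0
```

Call:
step_arm(
  targets=[
    [[0.04,0,0,0,0,0,0],[0.04,0,0,0,0,0,0],[0.04,0,0,0,0,0,0]],
  ],
)

```text
t: 17.0
eef_pos: [0.6678, -0.2008, 0.2724]
orientation: [0.685, 0.728, -0.001, -0.0]
contact_force: [-1.2, -0.2, 0.7]
finger_gap: 0.463
grip_force: 0.0
```

```bash
python3 - <<'E'
from h import *
plan(.68,-.125,.28,93.2)
p=camera_params('wrist');im=grab('wrist','w2.png');np.save('w2.npy',np.array(p['extrinsics']))
u,v=proj(p,[.68,-.125,.03]);print(u,v);u=int(np.clip(u,60,452));v=int(np.clip(v,60,324))
cv2.imwrite('pics/c4.png',cv2.resize(im[v-60:v+60,u-60:u+60,::-1],(600,600),interpolation=cv2.INTER_CUBIC));print(u,v)
grab('scene','s13.png')
E
python3 lv.py s13
```

```text
t 17.0 eef [ 0.6678 -0.2008  0.2724] yaw 93.5 tilt [-0.0015 -0.0004] plan [ 0.075   0.0168 -0.0076] [-0.09  0.02  0.3 ]
273.38651835425725 109.46921623737786
273 109
s13 (array([-0.0074,  0.0745]), np.int64(94))
```

View pics/c4.png

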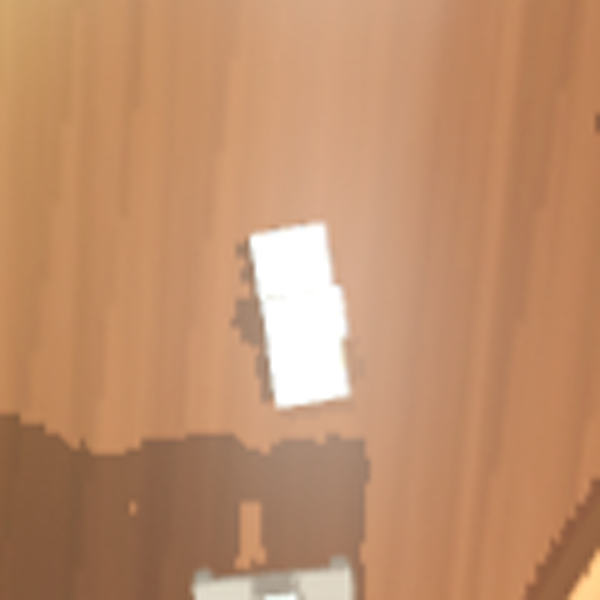

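The crop shows the marker's bridge top as a rectangle with corners at about (250,236), (325,223), (350,395) and (277,408), with the fin across the middle. Its long (y) axis lies about 9° off image vertical.

```bash
python3 - <<'E'
from h import *
p=camera_params('wrist');p['extrinsics']=np.load('w2.npy')
im=cv2.imread('pics/w2.png');g=im.min(2)
m=(g>225).astype(np.uint8);m[:, :250]=0;m[140:]=0
c=max(cv2.findContours(m,0,1)[0],key=cv2.contourArea);q=cv2.boxPoints(cv2.minAreaRect(c))
print('mask',cv2.contourArea(c),q.round(1).tolist(),cv2.minAreaRect(c))
X=np.array([(250,236),(325,223),(350,395),(277,408)],float)
C=np.array([onz(p,(x+.5)/5-.5+213,(y+.5)/5-.5+49,.022) for x,y in X]);print(C.round(4).tolist(),C.mean(0).round(4))
e=np.linalg.norm(np.roll(C,-1,0)-C,axis=1);print('sides',e.round(4))
yv=(C[0]+C[1]-C[2]-C[3])/2;ang=np.degrees(np.arctan2(yv[1],yv[0]));print('marker long axis angle',ang)
M=C.mean(0)
plan(M[0],M[1],.10,ang-90)
E
```

```text
mask 475.0 [[250.0, 0.0], [284.0, 0.0], [284.0, 18.0], [250.0, 18.0]] ((267.0, 9.0), (18.0, 34.0), 90.0)
[[0.6644, -0.108, 0.022], [0.6845, -0.1035, 0.022], [0.695, -0.1486, 0.022], [0.6748, -0.1534, 0.022]] [ 0.6797 -0.1284  0.022 ]
sides [0.0206 0.0464 0.0207 0.0466]
marker long axis angle 103.05124681601968
t 17.1 eef [ 0.6677 -0.2016  0.2724] yaw 93.43 tilt [-0.0015 -0.0005] plan [0.0725 0.0166 0.1723] [-5.000e-02  8.000e-02  8.038e+01]
```

Call:
step_arm(
  targets=[
    [[0.04,0.0725,0.0166,0.16,0,0,80.4],[0.04,0.0725,0.0166,0.16,0,0,80.4],[0.04,0.0725,0.0166,0.16,0,0,80.4],[0.04,0.0725,0.0166,0.16,0,0,80.4],[0.04,0.0725,0.0166,0.16,0,0,80.4],[0.04,0.0725,0.0166,0.16,0,0,80.4],[0.04,0.0725,0.0166,0.16,0,0,80.4],[0.04,0.0725,0.0166,0.16,0,0,80.4],[0.04,0.0725,0.0166,0.16,0,0,80.4],[0.04,0.0725,0.0166,0.16,0,0,80.4],[0.04,0.0725,0.0166,0.16,0,0,80.4],[0.04,0.0725,0.0166,0.16,0,0,80.4]],
  ],
)

```text
t: 18.3
eef_pos: [0.6798, -0.1288, 0.1121]
orientation: [0.993, 0.114, -0.001, 0.0]
contact_force: [-0.2, -0.8, 0.4]
finger_gap: 0.46
grip_force: 0.0
```

```bash
python3 - <<'E'
from h import *
plan(.6797,-.1284,.029,13.05);print(telemetry.state()['joints'].round(2))
E
```

```text
t 18.3 eef [ 0.6798 -0.1288  0.1121] yaw 13.07 tilt [-0.0017 -0.0002] plan [ 0.0001 -0.0004  0.0831] [-0.01  0.1   0.02]
[ 0.42  0.5  -0.37  1.45  0.19  1.22 -1.32]
```

Call:
step_arm(
  targets=[
    [[0.04,0,0,0.04,0,0,0],[0.04,0,0,0.065,0,0,0],[0.04,0,0,0.083,0,0,0],[0.04,0,0,0.083,0,0,0],[0.04,0,0,0.083,0,0,0],[0.008,0,0,0.083,0,0,0],[0.008,0,0,0.083,0,0,0],[0.008,0,0,0.083,0,0,0],[0.008,0,0,0.083,0,0,0],[0.008,0,0,0.083,0,0,0],[0.008,0,0,0.083,0,0,0]],
  ],
  force=12,
)

```text
t: 19.4
eef_pos: [0.6799, -0.1291, 0.0294]
orientation: [0.994, 0.113, -0.001, 0.0]
contact_force: [-0.5, -0.1, 2.2]
finger_gap: 0.136
grip_force: 12.0
```

```bash
python3 - <<'E'
from h import *
plan(.66,-.10,.20,93.2)
E
```

```text
t 19.4 eef [ 0.6799 -0.1291  0.0294] yaw 12.97 tilt [-0.0013 -0.0003] plan [-0.013  -0.0328 -0.1706] [-5.000e-02  6.000e-02 -8.023e+01]
```

Call:
step_arm(
  targets=[
    [[0.008,0,0,-0.04,0,0,0],[0.008,0,0,-0.09,0,0,0],[0.008,0,0,-0.14,0,0,0],[0.008,0,0,-0.17,0,0,-8],[0.008,0,0,-0.17,0,0,-80.2],[0.008,0,0,-0.17,0,0,-80.2],[0.008,0,0,-0.17,0,0,-80.2],[0.008,0,0,-0.17,0,0,-80.2],[0.008,0,0,-0.17,0,0,-80.2],[0.008,0,0,-0.17,0,0,-80.2],[0.008,0,0,-0.17,0,0,-80.2],[0.008,0,0,-0.17,0,0,-80.2]],
  ],
)

```text
t: 20.6
eef_pos: [0.6797, -0.1291, 0.1986]
orientation: [0.707, 0.708, -0.001, -0.001]
contact_force: [0.7, 0.9, -0.4]
finger_gap: 0.137
grip_force: 12.0
```

```bash
python3 - <<'E'
from h import *
plan(.549,-.125,.20,93.2)
E
```

```text
t 20.6 eef [ 0.6797 -0.1291  0.1986] yaw 90.08 tilt [-0.0023 -0.0001] plan [ 0.0043 -0.1307 -0.001 ] [-0.13  0.   -3.12]
```

Call:
step_arm(
  targets=[
    [[0.008,0.004,-0.04,0,0,0,-3.1],[0.008,0.004,-0.08,0,0,0,-3.1],[0.008,0.004,-0.11,0,0,0,-3.1],[0.008,0.004,-0.131,0,0,0,-3.1],[0.008,0.004,-0.131,0,0,0,-3.1],[0.008,0.004,-0.131,0,0,0,-3.1],[0.008,0.004,-0.131,0,0,0,-3.1]],
  ],
)

```text
t: 21.3
eef_pos: [0.5499, -0.1243, 0.1993]
orientation: [0.689, 0.724, -0.0, -0.0]
contact_force: [-0.4, -0.3, 0.2]
finger_gap: 0.14
grip_force: 12.0
```

```bash
python3 - <<'E'
from h import *
plan(.5452,-.0506,.15,93.2)
p=camera_params('wrist');im=grab('wrist','w3.png');np.save('w3.npy',np.array(p['extrinsics']))
for a in(-.12,-.06,0,.03): print(a,[proj(p,F+D*a+N*k+[0,0,z]).round(1).tolist() for k,z in((-.035,-.038),(-.015,.03),(.015,.03),(.035,-.038))])
for v in (40,90,130,170): print(v,im[v,170:350:1,1].tolist())
grab('scene','s14.png')
E
python3 lv.py s14
```

```text
t 21.3 eef [ 0.5499 -0.1243  0.1993] yaw 92.85 tilt [-0.0009  0.0002] plan [ 0.0738 -0.001   0.0494] [-0.05 -0.02 -0.35]
-0.12 [[226.1, -7.2], [240.8, -39.2], [277.0, -39.6], [292.4, -7.8]]
-0.06 [[228.2, 54.9], [242.5, 40.8], [276.4, 40.5], [291.1, 54.4]]
0 [[230.1, 110.9], [244.0, 111.1], [275.8, 110.9], [290.0, 110.4]]
0.03 [[231.0, 136.9], [244.7, 143.2], [275.6, 143.0], [289.4, 136.5]]
40 [136, 138, 139, 142, 145, 143, 141, 139, 137, 139, 140, 139, 138, 137, 135, 134, 134, 134, 133, 131, 130, 128, 130, 131, 136, 140, 141, 142, 142, 143, 143, 143, 142, 140, 139, 141, 143, 146, 148, 149, 147, 146, 146, 146, 147, 147, 148, 150, 154, 157, 156, 156, 154, 154, 153, 154, 154, 157, 225, 255, 255, 255, 255, 255, 255, 255, 255, 255, 222, 206, 207, 207, 207, 208, 203, 200, 199, 200, 200, 200, 200, 201, 201, 202, 202, 203, 203, 203, 204, 204, 205, 205, 205, 206, 206, 206, 207, 208, 208, 209, 209, 209, 210, 210, 211, 211, 211, 211, 239, 252, 253, 252, 252, 252, 253, 253, 254, 255, 255, 255, 255, 212, 187, 185, 184, 182, 181, 181, 182, 181, 180, 180, 180, 176, 171, 166, 162, 158, 153, 149, 14
[... 2195 characters left out ...]
 89, 90, 88, 89, 87, 89, 89, 90, 91, 92, 91, 91, 92, 93, 95, 96, 109, 187, 202, 202, 202, 202, 203, 204, 205, 207, 207, 208, 208, 208, 195, 149, 135, 135, 135, 136, 136, 136, 137, 137, 137, 138, 138, 139, 139, 139, 140, 140, 139, 140, 141, 141, 141, 142, 141, 186, 193, 192, 192, 193, 173, 165, 164, 163, 164, 163, 163, 164, 188, 193, 195, 195, 173, 125, 111, 111, 110, 109, 108, 106, 104, 103, 101, 125, 129, 129, 127, 125, 124, 125, 129, 132, 135, 135, 135, 132, 129, 126, 127, 128, 130, 130, 129, 130, 130, 133, 135, 134, 134, 135, 135, 137, 138, 135, 134, 132, 130, 131, 132, 132, 132, 130, 129, 131, 134, 137, 139, 140, 143, 144, 143, 141, 139, 139]
s14 (array([-0.0065,  0.0745]), np.int64(88))
```

View pics/w3.png

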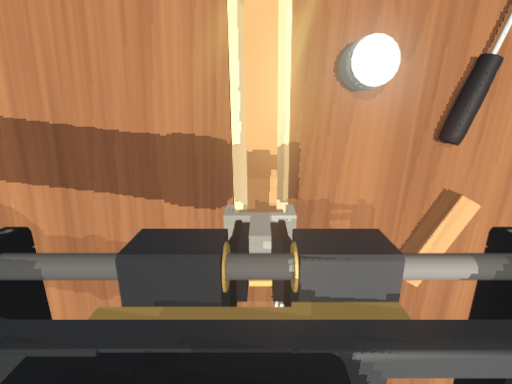

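Wrist view: the blank's top edges are at cols 244.3/277.6 (row 40) and 246/276.7 (row 130). That puts the blank about 1.2 mm to the +N side of the stand axis and parallel to it. The board edges match my stand frame, and the marker hangs square in the grip at (260,215).

```bash
python3 - <<'E'
from h import *
p=camera_params('wrist');p['extrinsics']=np.load('w3.npy')
T=np.array([.5499,-.1243,.1993-.0294+.022]);y=np.radians(92.85);x=np.array([np.cos(y),np.sin(y),0]);yy=np.array([np.sin(y),-np.cos(y),0])
print([proj(p,T+x*.010+yy*k).round(1).tolist() for k in(-.023,.023)])
im=cv2.imread('pics/w3.png')[:,:,1].astype(int)
print(im[214,216:232].tolist(),im[214,288:304].tolist(),im[198:216,228].tolist(),im[198:216,292].tolist())
X=F+N*.0012;plan(X[0],X[1],.125,93.2)
E
```

```text
[[224.6, 217.6], [297.8, 217.6]]
[130, 129, 124, 124, 122, 121, 123, 134, 146, 148, 148, 148, 148, 148, 148, 148] [161, 161, 162, 162, 161, 161, 161, 161, 134, 117, 114, 114, 114, 113, 114, 113] [89, 88, 108, 128, 127, 127, 141, 158, 158, 154, 146, 145, 147, 146, 147, 148, 148, 164] [112, 130, 125, 119, 119, 124, 142, 157, 158, 158, 157, 158, 159, 158, 160, 161, 161, 190]
t 21.4 eef [ 0.5498 -0.1241  0.1991] yaw 92.86 tilt [-0.0015  0.0007] plan [0.0736 0.0004 0.0741] [-0.08 -0.05 -0.34]
```

Call:
step_arm(
  targets=[
    [[0.008,0.03,0.001,0,0,0,-0.3],[0.008,0.06,0.001,0.02,0,0,-0.3],[0.008,0.0726,0.001,0.05,0,0,-0.3],[0.008,0.0726,0.001,0.075,0,0,-0.3],[0.008,0.0726,0.001,0.085,0,0,-0.3],[0.008,0.0726,0.001,0.085,0,0,-0.3],[0.008,0.0726,0.001,0.085,0,0,-0.3]],
  ],
)

```text
t: 22.1
eef_pos: [0.5472, -0.0522, 0.115]
orientation: [0.688, 0.726, -0.0, -0.0]
contact_force: [0.7, -0.4, 0.5]
finger_gap: 0.137
grip_force: 12.0
```

```bash
python3 - <<'E'
from h import *
X=F+N*.0018-D*-.001;plan(X[0],X[1],.0945,93.2)
a=grab('wrist','w4.png');b=grab('scene','s15.png')
u,v=proj(camera_params('scene'),F+[0,0,.04]);u,v=int(u),int(v);print(u,v)
A=cv2.resize(a[110:260,185:335,::-1],(450,450),interpolation=2);B=cv2.resize(b[v-40:v+40,u-30:u+32,::-1],(349,450),interpolation=2)
cv2.imwrite('pics/c5.png',np.hstack([A,B]))
E
python3 lv.py s15
```

```text
t 22.1 eef [ 0.5472 -0.0522  0.115 ] yaw 93.09 tilt [-0.0006  0.0001] plan [ 0.0007 -0.0001  0.0205] [-0.03 -0.01 -0.11]
285 163
s15 (array([-0.0054,  0.0746]), np.int64(59))
```

View pics/c5.png

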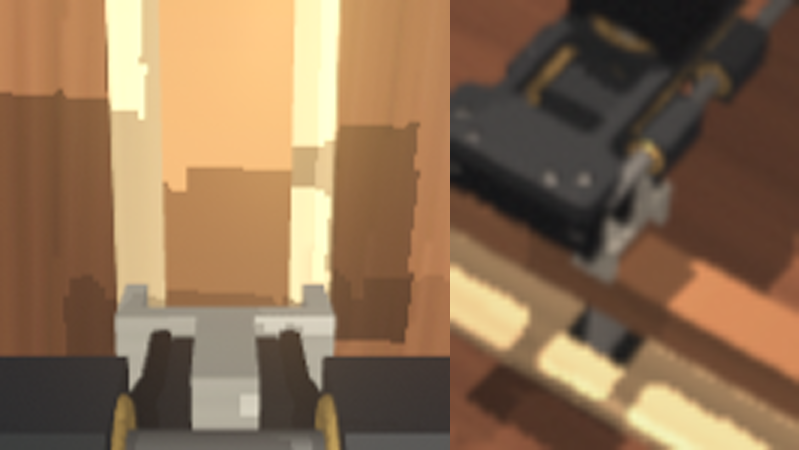

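The crop shows the legs' inner edges at x≈148 and 302 (mid 225) and the blank's edges at 165 and 291 (mid 228). The marker straddles the blank with room on both sides; a 0.6 mm shift centres it.

Call:
step_arm(
  targets=[
    [[0.008,0,0.0006,0.003,0,0,-0.1],[0.008,0,0.0006,0.007,0,0,-0.1],[0.008,0,0.0006,0.011,0,0,-0.1],[0.008,0,0.0006,0.015,0,0,-0.1],[0.008,0,0.0006,0.018,0,0,-0.1],[0.008,0,0.0006,0.0195,0,0,-0.1],[0.008,0,0.0006,0.0205,0,0,-0.1],[0.008,0,0.0006,0.0205,0,0,-0.1],[0.008,0,0.0006,0.0205,0,0,-0.1]],
  ],
)

```text
t: 23.1
eef_pos: [0.5469, -0.0518, 0.0938]
orientation: [0.687, 0.727, -0.001, -0.001]
contact_force: [0.1, 0.5, -0.4]
finger_gap: 0.133
grip_force: 12.0
```

```bash
python3 - <<'E'
from h import *
plan(.5472,-.0522,.0945,93.2);print(telemetry.state()['contact_force']);grab('scene','s16.png')
E
python3 lv.py s16
```

```text
t 23.1 eef [ 0.5469 -0.0518  0.0938] yaw 93.23 tilt [-0.0016 -0.0002] plan [-0.0004  0.0003 -0.0007] [-0.09  0.01  0.03]
[ 0.10631348  0.51487196 -0.42349151]
s16 (array([-0.0051,  0.0747]), np.int64(60))
```

Call:
step_arm(
  targets=[
    [[0.014,0,0,0,0,0,0],[0.016,0,0,0,0,0,0],[0.02,0,0,0,0,0,0],[0.026,0,0,0,0,0,0],[0.03,0,0,0,0,0,0],[0.03,0,0,0,0,0,0],[0.03,0,0,0,0,0,0],[0.03,0,0,-0.005,0,0,0],[0.03,0,0,-0.015,0,0,0],[0.03,0,0,-0.03,0,0,0],[0.03,0,0,-0.06,0,0,0],[0.03,0,0,-0.1,0,0,0]],
  ],
  force=5,
)

```text
t: 24.35
eef_pos: [0.546, -0.0517, 0.1947]
orientation: [0.687, 0.727, -0.001, -0.002]
contact_force: [-0.0, 0.2, -0.4]
finger_gap: 0.346
grip_force: 0.0
```

Call:
step_arm(
  targets=[
    [[0.03,-0.02,0,-0.04,0,0,0],[0.03,-0.07,0,-0.08,0,0,0],[0.03,-0.09,0,-0.08,0,0,0],[0.03,-0.09,0,-0.08,0,0,0],[0.03,-0.09,0,-0.08,0,0,0],[0.03,-0.09,0,-0.08,0,0,0],[0.03,-0.09,0,-0.08,0,0,0],[0.03,-0.09,0,-0.08,0,0,0]],
  ],
)

```text
t: 25.15
eef_pos: [0.5521, -0.1404, 0.2736]
orientation: [0.686, 0.727, -0.001, -0.001]
contact_force: [-1.2, -0.5, -0.2]
finger_gap: 0.342
grip_force: 0.0
```

```bash
python3 - <<'E'
from h import *
p=camera_params('wrist');a=grab('wrist','w5.png');b=grab('scene','s17.png')
u,v=proj(p,F+[0,0,.036]);print('pred bridge centre (wrist)',u,v)
print([proj(p,F+D*i+N*j+[0,0,.036]).round(1).tolist() for i in(-.01,.01) for j in(-.023,.023)])
u,v=int(u),int(v)
us,vs=map(int,proj(camera_params('scene'),F+[0,0,.04]))
A=cv2.resize(a[v-50:v+50,u-50:u+50,::-1],(450,450),interpolation=2);B=cv2.resize(b[vs-40:vs+40,us-30:us+32,::-1],(349,450),interpolation=2)
cv2.imwrite('pics/c6.png',np.hstack([A,B]));plan(.5452,-.0506,.2,93.2)
E
python3 lv.py s17
```

```text
pred bridge centre (wrist) 259.68209881052496 96.03307166390036
[[239.6, 86.8], [279.8, 86.9], [239.9, 105.0], [279.4, 105.1]]
t 25.25 eef [ 0.5521 -0.1409  0.2736] yaw 93.3 tilt [-0.0021 -0.    ] plan [ 0.0905 -0.0016  0.0736] [-0.12 -0.01  0.1 ]
s17 (array([-0.0078,  0.0744]), np.int64(78))
```

View pics/c6.png

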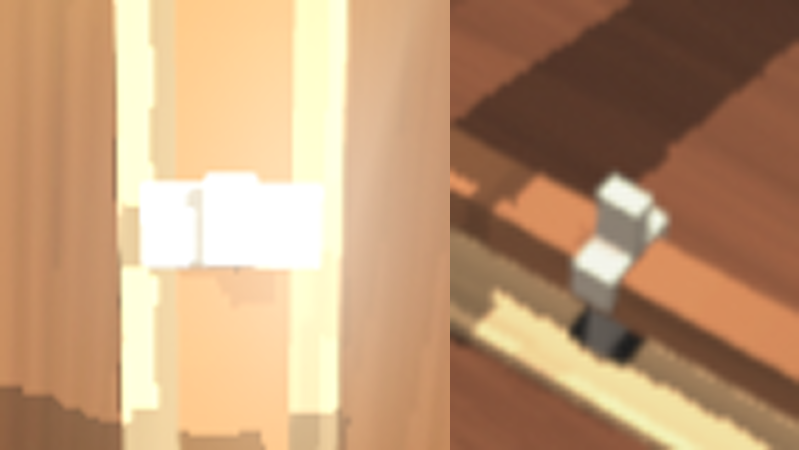

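The bridge covers crop rows 182–268 and cols 140–322, i.e. wrist pixels (240.2–280.6, 86.4–105.5). The prediction for a centred marker was (239.6–279.8, 86.8–105.0). The scene inset shows it right above the steel blade, with the blank level. I'll let it settle, recheck and hand in.

Call:
step_arm(
  targets=[
    [[0.03,0,0,0,0,0,0],[0.03,0,0,0,0,0,0],[0.03,0,0,0,0,0,0],[0.03,0,0,0,0,0,0],[0.03,0,0,0,0,0,0],[0.03,0,0,0,0,0,0],[0.03,0,0,0,0,0,0],[0.03,0,0,0,0,0,0],[0.03,0,0,0,0,0,0],[0.03,0,0,0,0,0,0],[0.03,0,0,0,0,0,0],[0.03,0,0,0,0,0,0]],
  ],
)

```text
t: 26.45
eef_pos: [0.5522, -0.1417, 0.2737]
orientation: [0.687, 0.727, -0.001, -0.001]
contact_force: [-0.5, -0.8, 0.0]
finger_gap: 0.343
grip_force: 0.0
```

```bash
python3 - <<'E'
from h import *
from lv import lev2
o=[]
for i in range(3):
    grab('scene',f's2{i}.png'); o.append(lev2(f's2{i}',camera_params('scene'))[0][0])
print(o)
if max(o)<0.002 and min(o)>-.016 and np.ptp(o)<.002: print(workorder.close_job())
E
```

```text
[np.float64(-0.008), np.float64(-0.0078), np.float64(-0.0072)]
the job is handed in; nothing more can be done
None
```

The job is handed in at about 26.6 s: the blank balances level on the fulcrum (tilt about 0 by the scene camera), the marker sits within about 1 mm of centre over it, and the arm is clear; the hand-in returned no verdict.

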